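# Find the box with the brass paperweight by its weight and hold it out

## Task

The two closed lilac gift boxes on the wrapping counter look alike, but one holds the heavy brass paperweight the customer ordered and the other only a light glass one. Lift each box in turn clear of the counter to feel its weight, keeping them upright, setting down without dropping, putting the lighter one back where it stood and leaving the other things on the counter alone. Finish while still holding the heavier box out to the customer: upright and still, about a hand's breadth above the middle of the brown hand-over tray, its long side in line with the tray's long side; do not put it down.

Things in the scene. Friction and masses are not known exactly. Their poses are not given: they have to be found in the camera images.
- box_a_mid (a point): one of two alike lilac gift boxes, gold line round the seam, gold seal on the lid (sealed on: lifts as one). 58 mm (its x) by 96 mm (its y, long side) by 52 mm high; point: its centre, 26 mm up; z up. Loose on the counter, long side within 0.6 rad of world y. Grip across the 58 mm. Weighs 150 to 560 g in all; the two differ by 180 g or more; either may be the heavier
- box_b_mid (a point): one of two alike lilac gift boxes, gold line round the seam, gold seal on the lid (sealed on: lifts as one). 58 mm (its x) by 96 mm (its y, long side) by 52 mm high; point: its centre, 26 mm up; z up. Loose on the counter, long side within 0.6 rad of world y. Grip across the 58 mm. Weighs 150 to 560 g in all; the two differ by 180 g or more; either may be the heavier
- tray: brown leather-look hand-over tray fixed to the counter, 150 mm (its x) by 200 mm (its y, the long side), rim 12 mm high and 6 mm thick, inner floor about 7 mm above the counter; origin at the centre of its underside, on the counter; z up
- counter: the dark wood counter top, its surface at height 0 (fixed; this entry's origin is no use as a target)
- cord_spool: bystander: white-flanged spool of gold cord standing on end, 72 mm across, 60 mm high; origin at the centre of its underside, axis z
- tape_dispenser: bystander: grey desk tape dispenser, 50 by 130 mm, 72 mm high; origin at the centre of its underside, z up
- pen_cup: bystander: blue cup with pens, 74 mm across, 155 mm high over the pens; origin at the centre of its underside, z up
Not all that is in view belongs to the job. What is shaped like the part that bears box_a_mid but green or red is not meant.

How it is judged:
By the outcome, as a careful person would: the job done as asked, in the order asked, and still so for the second after the job is handed in, while the arm keeps its last pose, push and grip.
It also fails if it takes over 64 s, if anything falls off the work surface, if the arm or the gripper's body presses on something with over 40 N, if the wrist force passes 120 N, or if a joint passes its speed limit or range.

## Robot

A 6-joint arm with a two-finger parallel gripper is mounted at the origin on the work surface. World frame = base frame: x ahead of the robot, y to its left, z up, the work surface at z = 0. Lengths are in m, angles in rad, forces in N, time in s.
With the tool pointing down it reaches from about 0.375 to 0.9 m from the base axis. Payload 3.1 kg.
Tool frame: the origin (TCP) lies on the centre line of the jaws, within the pads' length; the fingertips stand 25 mm ahead of it and the grasp point (between the pads) lies 6 mm ahead of it (robot.nose_length is the y of the fingertips in the tool frame, in m); y points along the fingers, z is the direction in which the jaws open and shut, and the axes are right-handed (so a half turn about y gives the same grasp; the last joint's range is limited). The gripper opens to 87 mm and grips with 3 to 60 N. Pads are 19 mm wide; open, the fingers measure 117 mm over their backs; the gripper's body (75 mm by 190 mm) begins 51 mm behind the grasp point.
Start: joints at [1.067, 0.527, 1.433, -0, 1.181, -0.178], TCP at [0.2, 0.592, 0.221] pointing down, gripper open.
Joint ranges: [-3.08, 3.08], [-0.75, 2.2], [0.22, 2.44], [-1.43, 4.57], [0, 2.65], [-2.85, 2.85]. Speed limits (rad/s): [2.79, 2.79, 3.14, 3.14, 3.14, 3.14].

## Interface

Orientations are given as a unit quaternion [x, y, z, w].
In Python, from rig import robot, eyes, ticket gives the robot as it stands.
- The arm moves only by the tool play_rows, never from a script. Its argument "series" is a list of rows, each a list of 7 numbers: the opening, from 0 (shut) to 1 (fully open), then the shift along the tool's x, y, z scaled (see below), then the turn, a rotation vector about the tool's x, y, z scaled (see below). In form: [[claw, dx, dy, dz, ax, ay, az], ...]. A call has 1 to 12 rows; each row shifts and turns the commanded pose from where the row before left it, along the tool's axes as they then stand; what a row does not reach is not made up. The controller multiplies each number of a shift by 100 mm and each number of a turn by 180 degrees. A row lasts 1/12 s, in which the tool goes at most 41.7 mm and 7.16 degrees, less where a joint would pass 70% of its speed; a pose out of reach is approached as far as the arm can. A call with a number of a shift or a turn outside -1 to 1 is refused whole. A call with a gripper value outside its range is refused whole. The fingers move at their own pace and stop on an object; "grip_force" is the grip in N (left out, the last holds). Time passes only in rows, so rows that do not move let the fingers close. It gives the time, the measured TCP pose, the force and the opening at its end, in the units of the state.
- robot.get_obs(): the state, without advancing time (a new reading comes with each control period).
- eyes.camera(name): name is "scene" or "top"; returns the picture (400x640x3 uint8, red, green, blue); there is no depth.
- eyes.camera_params(name): a dict with "K" (3x3 intrinsics, pixels), "D" ([k1, k2, p1, p2, k3] as OpenCV has them; the pictures are not rectified), "rvec" (rotation vector, rad) and "tvec" (3), from world to camera coordinates, as OpenCV has them. Camera axes: x right, y down, z forward; pixel columns grow to the right and rows downward; lengths in m; the calibration is good to about 2 mm. A picture is of the moment at which its call begins. camera_params takes no time and is no camera call.
- ticket.hand_in(): hands the job in, once; it reports no verdict.
The state is a dict: "time": time; "q": joint angles; "joint_velocities": joint speeds; "joint_torque": joint torques, N m; "position": TCP position; "tool_rot": TCP orientation; "ft_force": force on the tool from outside, world axes, zero at the start; "moment": the same for the moment, N m; "grip_width": finger opening in m.
Only numpy, scipy, OpenCV 4.12 (cv2) and the standard library are available. Lean on these libraries where they do the work, as an engineer would, in place of code of your own. Each camera call takes 0.05 s, during which the arm holds its last target.

## Working session

There is one attempt and no reset: what is moved stays moved. The work goes in short steps, Python scripts to look and compute and a tool call to move; the robot and the scene stay as the last step left them, time stands still between calls to the robot, and variables do not carry over. Pictures are saved under pics/ and viewed, and the job is handed in when it is done.

Besides the shell and the picture viewer there is one more tool, called after "Request:" by a JSON object that holds its "api" and its "payload". play_rows: Moves the arm, as the interface text tells. Its arguments: {"type":"object","properties":{"series":{"type":"array","items":{"type":"array","items":{"type":"number"}}},"grip_force":{"type":"number"}},"required":["series"]}

```bash
ls; mkdir -p pics
python3 - <<'E'
from rig import robot, eyes, ticket
import cv2
for n in("scene","top"):
    cv2.imwrite(f"pics/{n}0.png",cv2.cvtColor(eyes.camera(n),cv2.COLOR_RGB2BGR)); print(eyes.camera_params(n))
print(robot.get_obs(), robot.nose_length)
E
```

```text
pics
{'K': array([[370.97242896,   0.        , 317.14753396],
       [  0.        , 370.97242896, 199.95873494],
       [  0.        ,   0.        ,   1.        ]]), 'D': array([-0.0572975,  0.       ,  0.       ,  0.       ,  0.       ]), 'rvec': array([ 2.18280358,  1.07013689, -0.41202892]), 'tvec': array([-0.39986459, -0.26412353,  1.45265891])}
{'K': array([[383.51695394,   0.        , 313.72875538],
       [  0.        , 383.51695394, 194.52265703],
       [  0.        ,   0.        ,   1.        ]]), 'D': array([-0.02269563,  0.        ,  0.        ,  0.        ,  0.        ]), 'rvec': array([ 2.15449145, -2.03618696,  0.22811217]), 'tvec': array([0.06380515, 0.58194922, 0.85276591])}
{'time': 0.1, 'q': array([ 1.06652259e+00,  5.28385383e-01,  1.43378287e+00, -3.80494494e-05,
        1.18141728e+00, -1.78486009e-01]), 'joint_velocities': array([-0.00118407, -0.00230041, -0.00288626,  0.0005731 ,  0.00048059,
        0.00200697]), 'joint_torque': array([-3.08710569e-04, -4.40990138e+01, -1.77151644e+01,  6.34375541e-02,
        5.34616050e-02, -4.46460695e-05]), 'position': array([0.19967731, 0.59153255, 0.22015925]), 'tool_rot': array([ 0.69841476, -0.1148937 ,  0.11444537, -0.69707856]), 'ft_force': array([ 0.59073504, -0.01393511,  0.81389966]), 'moment': array([0.03186084, 0.03477279, 0.04304505]), 'grip_width': 0.0870905758621955} 0.025
```

View pics/scene0.png

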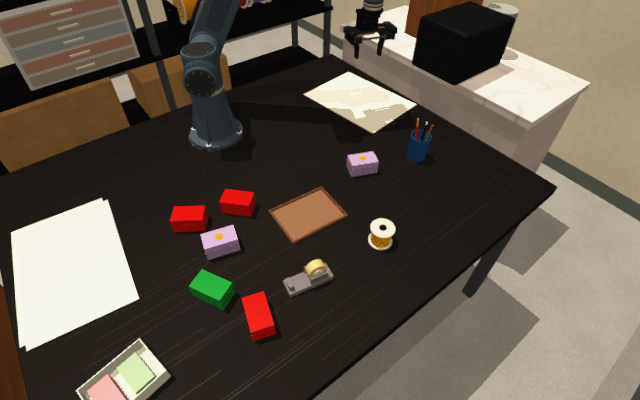

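View pics/top0.png

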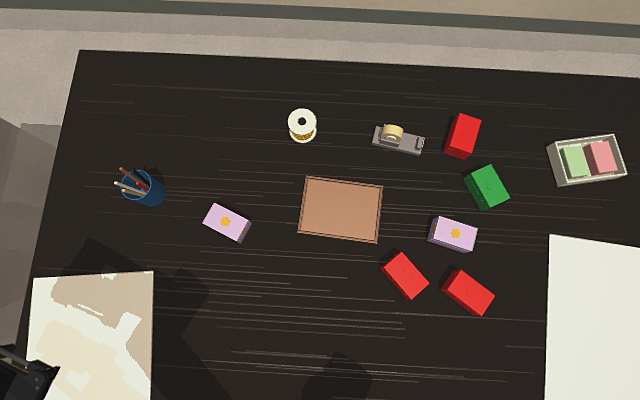

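Two lilac boxes are visible: top (227,222) / scene (362,163), and top (453,234) / scene (220,241). The reds at top (405,276), (468,292), (463,135) and the green at (486,187) are decoys. Next I measure the lid outlines at z=0.052, the tray rim at 0.012, and the neighbours.

```bash
cat > h.py <<'E'
import numpy as np, cv2
from rig import robot, eyes, ticket
def rays(n,uv):
    p=eyes.camera_params(n);R=cv2.Rodrigues(p['rvec'])[0]
    u=cv2.undistortPoints(np.array(uv,float).reshape(-1,1,2),p['K'],p['D']).reshape(-1,2)
    d=np.c_[u,np.ones(len(u))]@R
    return -R.T@p['tvec'],d
def plane(n,uv,z):
    o,d=rays(n,uv); return (o+d*((z-o[2])/d[:,2])[:,None])[:,:2]
def tri(a,b):
    o1,d1=rays('top',[a]);o2,d2=rays('scene',[b]);d1=d1[0];d2=d2[0]
    s=np.linalg.lstsq(np.c_[d1,-d2],o2-o1,rcond=None)[0]
    p,q=o1+s[0]*d1,o2+s[1]*d2
    return (p+q)/2,np.linalg.norm(p-q)
def blobs(m,amin=100):
    c,_=cv2.findContours(m.astype(np.uint8),cv2.RETR_EXTERNAL,cv2.CHAIN_APPROX_NONE)
    return [k for k in c if cv2.contourArea(k)>amin]
def rect(n,c,z):
    P=plane(n,cv2.convexHull(c).reshape(-1,2),z)
    (x,y),(w,h),a=cv2.minAreaRect((P*1000).astype(np.float32))
    a=np.radians(a)
    if w>h: long=a
    else: long=a+np.pi/2
    # angle of long side from world y
    e=(long-np.pi/2+np.pi/2)%np.pi-np.pi/2
    return x/1000,y/1000,min(w,h),max(w,h),e
E
python3 - <<'E'
from h import *
I=cv2.imread('pics/top0.png'); S=cv2.imread('pics/scene0.png')
H=cv2.cvtColor(I,cv2.COLOR_BGR2HSV); HS=cv2.cvtColor(S,cv2.COLOR_BGR2HSV)
def show(n,H,lo,hi,z,close=0,amin=100):
    m=cv2.inRange(H,lo,hi)
    if close:m=cv2.morphologyEx(m,cv2.MORPH_CLOSE,np.ones((close,close)))
    for c in blobs(m,amin):
        print(n,cv2.boundingRect(c),np.round(rect(n,c,z),4))
print(I[215,215],H[215,215],H[230,440],H[243,242],H[247,460],H[210,330])
print('lid');show('top',H,(130,25,150),(165,110,255),.052,7)
print('tray');show('top',H,(3,60,60),(20,200,255),.012,5,1500)
print('red');show('top',H,(0,180,190),(6,255,255),.052)
print('green');show('top',H,(50,120,90),(75,255,255),.052)
print('white/spool');show('top',H,(0,0,190),(60,60,255),.06)
for n,J in(('t',I[180:280,180:500]),):
    cv2.imwrite('pics/crop1.png',cv2.resize(J,None,fx=2.5,fy=2.5,interpolation=cv2.INTER_CUBIC))
# seals
for n,h in(('top',H),('scene',HS)):
    for c in blobs(cv2.inRange(h,(14,150,180),(26,255,255)),15):
        M=cv2.moments(c);uv=(M['m10']/M['m00'],M['m01']/M['m00']);print('seal',n,uv,plane(n,[uv],.052))
E
```

```text
[212 186 219] [156  38 219] [157  36 222] [11 51 40] [157  43 172] [ 12 108 189]
lid
top (431, 216, 47, 35) [ 0.5043 -0.2431 61.393  98.2791 -0.2747]
top (202, 203, 47, 38) [ 0.5027  0.3049 57.2625 99.2265 -0.4152]
tray
top (297, 175, 133, 69) [ 5.600000e-01 -2.870000e-02  1.646800e+02  3.323914e+02 -6.500000e-02]
red
top (448, 270, 47, 46) [ 0.37   -0.2783 56.917  94.4348 -0.611 ]
top (385, 252, 44, 48) [ 0.4009 -0.1285 56.7586 95.0729 -0.8205]
top (450, 113, 31, 40) [ 0.7641 -0.2784 56.4994 94.943   1.2694]
green
top (471, 164, 39, 43) [ 0.629  -0.3348 59.4577 96.1003 -1.0957]
white/spool
top (26, 271, 127, 129) [2.232000e-01 5.839000e-01 2.754057e+02 2.818694e+02 1.203000e-01]
top (545, 235, 95, 165) [ 3.226000e-01 -5.553000e-01  2.152356e+02  3.656491e+02  1.469000e+00]
top (556, 141, 71, 42) [  0.7119  -0.5874 108.1145 156.9747   0.1938]
top (288, 109, 28, 34) [ 0.7562  0.1378 68.426  89.3624 -1.5146]
seal top (455.1282051282051, 232.87179487179486) [[ 0.50592213 -0.24533978]]
seal top (224.56666666666666, 221.04444444444445) [[0.50349558 0.30708039]]
seal scene (218.54609929078012, 236.0354609929078) [[ 0.50723477 -0.24149574]]
```

View pics/crop1.png

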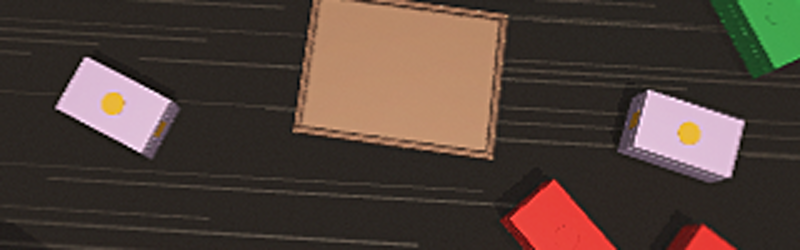

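The crop confirms that both are lilac with gold seals, at top (227,222) and (453,234). I now refine with a lid-only brightness threshold, the tray, and the scene view.

Run:
```python
from h import *
I=cv2.imread('pics/top0.png'); S=cv2.imread('pics/scene0.png')
H=cv2.cvtColor(I,cv2.COLOR_BGR2HSV); HS=cv2.cvtColor(S,cv2.COLOR_BGR2HSV)
print('lid')
for t in (195,205):
    m=cv2.morphologyEx(cv2.inRange(H,(130,20,t),(170,110,255)),cv2.MORPH_CLOSE,np.ones((9,9)))
    for c in blobs(m): print(t,cv2.boundingRect(c),np.round(rect('top',c,.052),4))
m=cv2.inRange(H,(5,80,150),(16,180,255));m=cv2.morphologyEx(m,cv2.MORPH_OPEN,np.ones((5,5)))
for c in blobs(m,1500): print('tray floor',cv2.boundingRect(c),np.round(rect('top',c,.007),4))
m=cv2.inRange(H,(3,70,75),(18,200,255));m[:, :285]=0;m[:,395:]=0;m[:160]=0
m=cv2.morphologyEx(m,cv2.MORPH_CLOSE,np.ones((5,5)));m=cv2.morphologyEx(m,cv2.MORPH_OPEN,np.ones((9,9)))
for c in blobs(m,1500): print('tray rim',cv2.boundingRect(c),np.round(rect('top',c,.012),4))
m=cv2.morphologyEx(cv2.inRange(HS,(3,70,100),(18,200,255)),cv2.MORPH_OPEN,np.ones((7,7)))
for c in blobs(m,1000): print('scene tray?',cv2.boundingRect(c),np.round(rect('scene',c,.009),4))
m=cv2.morphologyEx(cv2.inRange(HS,(125,20,195),(172,110,255)),cv2.MORPH_CLOSE,np.ones((7,7)))
for c in blobs(m,80): print('scene lid',cv2.boundingRect(c),np.round(rect('scene',c,.052),4))
print(HS[158,360],HS[236,205])
```

```text
lid
195 (434, 217, 43, 34) [ 0.5059 -0.2449 55.9281 93.5373 -0.2731]
195 (203, 203, 44, 38) [ 0.5035  0.307  56.7266 94.4714 -0.4158]
205 (434, 217, 43, 34) [ 0.5059 -0.2449 55.9281 93.5066 -0.2731]
205 (203, 203, 44, 38) [ 0.5034  0.307  56.5855 94.4547 -0.4164]
tray floor (301, 179, 78, 61) [ 5.586000e-01  2.900000e-02  1.351627e+02  1.859633e+02 -8.090000e-02]
tray rim (298, 176, 85, 67) [ 5.578000e-01  2.800000e-02  1.502985e+02  2.016282e+02 -8.300000e-02]
scene tray? (274, 190, 68, 50) [ 5.632000e-01  3.220000e-02  1.415240e+02  1.982611e+02 -8.880000e-02]
scene lid (201, 225, 37, 24) [ 0.5074 -0.2415 56.1128 95.1118 -0.2683]
scene lid (348, 152, 30, 13) [ 0.5057  0.3107 52.3844 91.5982 -0.4106]
[ 19 189 238] [155  41 228]
```

```bash
cat >> h.py <<'E'
from scipy.spatial.transform import Rotation as Ro
def goal(x,y,z,yaw,p=None,q=None):
    """jaw dir along box x axis at yaw, tool down. prints world delta, turn about tool y, and shift in tool axes"""
    o=robot.get_obs(); p=o['position'] if p is None else p
    R=Ro.from_quat(o['tool_rot'] if q is None else q)
    best=None
    for k in(0,np.pi):
        zz=np.array([np.cos(yaw+k),np.sin(yaw+k),0]);yy=np.array([0,0,-1.]);xx=np.cross(yy,zz)
        G=Ro.from_matrix(np.c_[xx,yy,zz]); rv=(R.inv()*G).as_rotvec()
        if best is None or np.linalg.norm(rv)<np.linalg.norm(best[0]): best=(rv,G,k)
    rv,G,k=best
    d=np.array([x,y,z])-p
    print('t',round(o['time'],2),'pos',p.round(4),'grip',o['grip_width'].round(4),'F',o['ft_force'].round(2))
    print('turn units',(rv/np.pi).round(4),'deg',np.degrees(rv).round(2),'flip',k)
    print('world d',d.round(4),' shift units in current tool',(R.inv().apply(d)*10).round(3),' in goal tool',(G.inv().apply(d)*10).round(3))
E
python3 - <<'E'
from h import *
I=cv2.imread('pics/top0.png');S=cv2.imread('pics/scene0.png')
print(Ro.from_quat(robot.get_obs()['tool_rot']).as_matrix().round(3))
for n,J in(('top',I),('scene',S)):
    h=cv2.cvtColor(J,cv2.COLOR_BGR2HSV);m=cv2.inRange(h,(100,120,40),(115,255,255))
    for c in blobs(m,60):
        x,y,w,hh=cv2.boundingRect(c);print(n,(x,y,w,hh),plane(n,[(x+w/2,y+hh/2)],.05))
goal(.5045,.3085,.15,-.415)
E
```

```text
[[ 0.947 -0.001  0.32 ]
 [-0.32  -0.002  0.947]
 [-0.    -1.    -0.002]]
top (121, 170, 44, 37) [[0.57296318 0.51827736]]
scene (407, 129, 25, 34) [[0.57993676 0.52139161]]Traceback (most recent call last):
  File "<stdin>", line 8, in <module>
  File "h.py", line 39, in goal
    print('t',round(o['time'],2),'pos',p.round(4),'grip',o['grip_width'].round(4),'F',o['ft_force'].round(2))
                                                         ^^^^^^^^^^^^^^^^^^^^^
AttributeError: 'float' object has no attribute 'round'
```

```bash
sed -i "s/for k in(0,np.pi):/for k in(0,):/; s/o\['grip_width'\].round(4)/round(o['grip_width'],4)/" h.py; python3 -c "
from h import *
goal(.5045,.3085,.15,-.415)"
```

```text
t 0.1 pos [0.1997 0.5915 0.2202] grip 0.0871 F [ 0.59 -0.01  0.81]
turn units [6.000e-04 5.284e-01 4.000e-04] deg [1.000e-01 9.511e+01 8.000e-02] flip 0
world d [ 0.3048 -0.283  -0.0702]  shift units in current tool [ 3.794  0.704 -1.705]  in goal tool [1.361 0.702 3.931]
```

Request:
{"api": "play_rows", "payload": {"series": [[1, 0.316, 0.058, -0.142, 0, 0, 0], [1, 0.316, 0.058, -0.142, 0, 0, 0], [1, 0.316, 0.058, -0.142, 0, 0, 0], [1, 0.316, 0.058, -0.142, 0, 0, 0], [1, 0.316, 0.058, -0.142, 0, 0, 0], [1, 0.316, 0.058, -0.142, 0, 0, 0], [1, 0.316, 0.058, -0.142, 0, 0, 0], [1, 0.316, 0.058, -0.142, 0, 0, 0], [1, 0.316, 0.058, -0.142, 0, 0, 0], [1, 0.316, 0.058, -0.142, 0, 0, 0], [1, 0.316, 0.058, -0.142, 0, 0, 0], [1, 0.316, 0.058, -0.142, 0, 0, 0]], "grip_force": 35}}

```text
time: 1.1
position: [0.5055, 0.3078, 0.1508]
tool_rot: [0.698, -0.115, 0.114, -0.698]
ft_force: [0.2, 0.8, 0.2]
grip_width: 0.087
```

Request:
{"api": "play_rows", "payload": {"series": [[1, 0, 0, 0, 0, 0.038, 0], [1, 0, 0, 0, 0, 0.038, 0], [1, 0, 0, 0, 0, 0.038, 0], [1, 0, 0, 0, 0, 0.038, 0], [1, 0, 0, 0, 0, 0.038, 0], [1, 0, 0, 0, 0, 0.038, 0], [1, 0, 0, 0, 0, 0.038, 0], [1, 0, 0, 0, 0, 0.038, 0], [1, 0, 0, 0, 0, 0.038, 0], [1, 0, 0, 0, 0, 0.038, 0], [1, 0, 0, 0, 0, 0.038, 0], [1, 0, 0, 0, 0, 0.038, 0]]}}

```text
time: 2.1
position: [0.5043, 0.3092, 0.151]
tool_rot: [-0.45, 0.546, -0.546, 0.449]
ft_force: [-0.2, -0.1, 0.1]
grip_width: 0.087
```

Request:
{"api": "play_rows", "payload": {"series": [[1, 0, 0, 0, 0, 0.036, 0], [1, 0, 0, 0, 0, 0.036, 0], [1, 0, 0, 0, 0, 0, 0], [1, 0, 0, 0, 0, 0, 0], [1, 0, 0, 0, 0, 0, 0]]}}

```text
time: 2.52
position: [0.5045, 0.3092, 0.1512]
tool_rot: [-0.388, 0.592, -0.592, 0.387]
ft_force: [-0.2, 0.4, -0.3]
grip_width: 0.0869
```

```bash
python3 -c "
from h import *
goal(.5045,.3085,.036,-.415)
for n in('top','scene'): cv2.imwrite(f'pics/{n}1.png',cv2.cvtColor(eyes.camera(n),cv2.COLOR_RGB2BGR))"
```

```text
t 2.52 pos [0.5045 0.3092 0.1512] grip 0.0869 F [-0.21  0.44 -0.3 ]
turn units [0.0001 0.0012 0.0001] deg [0.02 0.21 0.02] flip 0
world d [-0.     -0.0007 -0.1152]  shift units in current tool [0.006 1.152 0.003]  in goal tool [0.007 1.152 0.003]
```

View pics/top1.png

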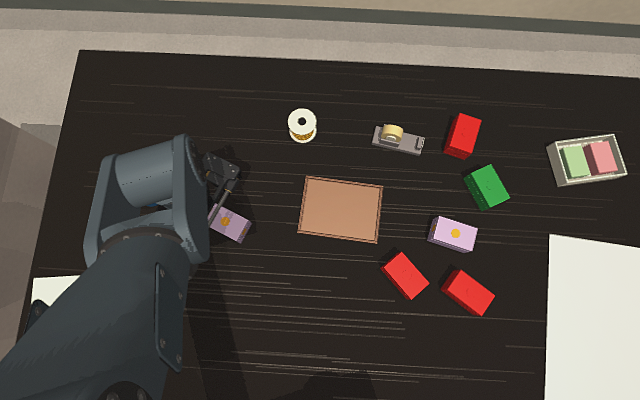

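View pics/scene1.png

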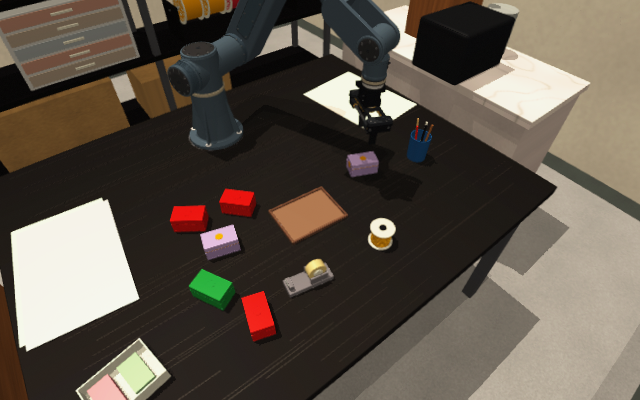

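The gripper stands over the left box (scene (362,163)), with its jaws aligned. I go down now, in two stages.

Request:
{"api": "play_rows", "payload": {"series": [[1, 0, 0.2, 0, 0, 0, 0], [1, 0, 0.2, 0, 0, 0, 0], [1, 0, 0.2, 0, 0, 0, 0], [1, 0, 0.1, 0, 0, 0, 0], [1, 0, 0.1, 0, 0, 0, 0], [1, 0, 0.1, 0, 0, 0, 0], [1, 0, 0.1, 0, 0, 0, 0], [1, 0, 0.1, 0, 0, 0, 0], [1, 0, 0.05, 0, 0, 0, 0], [1, 0, 0, 0, 0, 0, 0], [1, 0, 0, 0, 0, 0, 0]]}}

```text
time: 3.53
position: [0.5047, 0.3093, 0.0363]
tool_rot: [-0.387, 0.592, -0.592, 0.387]
ft_force: [-1.0, -0.1, 0.9]
grip_width: 0.0867
```

Request:
{"api": "play_rows", "payload": {"series": [[0.8, 0, 0, 0, 0, 0, 0], [0.75, 0, 0, 0, 0, 0, 0], [0.7, 0, 0, 0, 0, 0, 0], [0.6, 0, 0, 0, 0, 0, 0], [0.5, 0, 0, 0, 0, 0, 0], [0.4, 0, 0, 0, 0, 0, 0], [0.3, 0, 0, 0, 0, 0, 0], [0.3, 0, 0, 0, 0, 0, 0], [0.3, 0, 0, 0, 0, 0, 0], [0.3, 0, 0, 0, 0, 0, 0]]}}

```text
time: 4.37
position: [0.5046, 0.3094, 0.0367]
tool_rot: [-0.387, 0.592, -0.592, 0.387]
ft_force: [-1.4, 0.1, 3.4]
grip_width: 0.0577
```

```bash
python3 -c "
from h import *
goal(.5045,.3085,.036,-.415)
o=robot.get_obs();print(o['moment'],o['joint_torque'])"
```

```text
t 4.37 pos [0.5046 0.3094 0.0367] grip 0.0577 F [-1.38  0.09  3.42]
turn units [ 0.      0.0004 -0.    ] deg [ 0.01  0.07 -0.  ] flip 0
world d [-0.0001 -0.0009 -0.0007]  shift units in current tool [0.008 0.007 0.002]  in goal tool [0.008 0.007 0.002]
[-0.00889704  0.33897392 -0.02736057] [-4.39049369e-01 -4.36974943e+01 -1.02825004e+01 -9.87862679e-02
 -3.56911384e-01 -1.17853138e-02]
```

Request:
{"api": "play_rows", "payload": {"series": [[0.3, 0, -0.03, 0, 0, 0, 0], [0.3, 0, -0.05, 0, 0, 0, 0], [0.3, 0, -0.1, 0, 0, 0, 0], [0.3, 0, -0.1, 0, 0, 0, 0], [0.3, 0, -0.1, 0, 0, 0, 0], [0.3, 0, -0.1, 0, 0, 0, 0], [0.3, 0, -0.1, 0, 0, 0, 0], [0.3, 0, -0.02, 0, 0, 0, 0], [0.3, 0, 0, 0, 0, 0, 0], [0.3, 0, 0, 0, 0, 0, 0], [0.3, 0, 0, 0, 0, 0, 0], [0.3, 0, 0, 0, 0, 0, 0]]}}

```text
time: 5.37
position: [0.5042, 0.3091, 0.0958]
tool_rot: [-0.387, 0.592, -0.592, 0.386]
ft_force: [0.1, -0.2, -2.1]
grip_width: 0.058
```

```bash
python3 -c "
from h import *
F=[];
for i in range(4):
    im=eyes.camera('scene');o=robot.get_obs();F.append(o['ft_force'])
cv2.imwrite('pics/s2.png',cv2.cvtColor(im,cv2.COLOR_RGB2BGR)[80:280,200:520].repeat(2,0).repeat(2,1))
print(np.round(F,2),np.mean(F,0),o['position'],o['moment'],o['joint_torque'],o['grip_width'])"
```

```text
[[ 0.06  0.54 -2.42]
 [ 0.44 -0.7  -2.07]
 [ 0.09  0.31 -1.42]
 [ 1.42  0.86 -2.42]] [ 0.5027238   0.25036733 -2.08153095] [0.50449065 0.30920034 0.09599418] [-0.05788846  0.08158335  0.01832024] [ 4.04924896e-03 -4.51971209e+01 -1.29718146e+01  5.98030072e-02
 -1.90393202e-02 -1.10739013e-04] 0.05716546608930883
```

View pics/s2.png

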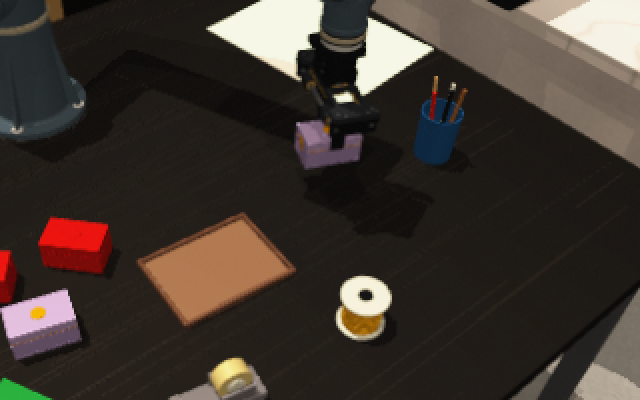

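The box is lifted with its bottom about 60 mm clear, upright, and it reads ≈2.1 N. I set it down gently where it stood.

Request:
{"api": "play_rows", "payload": {"series": [[0.3, 0, 0.05, 0, 0, 0, 0], [0.3, 0, 0.1, 0, 0, 0, 0], [0.3, 0, 0.1, 0, 0, 0, 0], [0.3, 0, 0.1, 0, 0, 0, 0], [0.3, 0, 0.1, 0, 0, 0, 0], [0.3, 0, 0.05, 0, 0, 0, 0], [0.3, 0, 0.03, 0, 0, 0, 0], [0.3, 0, 0.02, 0, 0, 0, 0], [0.3, 0, 0.02, 0, 0, 0, 0], [0.3, 0, 0.01, 0, 0, 0, 0], [0.3, 0, 0.01, 0, 0, 0, 0], [0.3, 0, 0.01, 0, 0, 0, 0]]}}

```text
time: 6.57
position: [0.505, 0.3094, 0.0368]
tool_rot: [0.386, -0.592, 0.592, -0.387]
ft_force: [-0.1, 0.8, -2.3]
grip_width: 0.0579
```

Request:
{"api": "play_rows", "payload": {"series": [[0.3, 0, 0, 0, 0, 0, 0], [0.3, 0, 0, 0, 0, 0, 0], [0.3, 0, 0, 0, 0, 0, 0]]}}

```text
time: 6.82
position: [0.505, 0.3094, 0.0368]
tool_rot: [0.386, -0.592, 0.592, -0.387]
ft_force: [0.0, 0.8, -1.7]
grip_width: 0.0578
```

Still carrying the weight, so I creep lower until the counter takes it.

Request:
{"api": "play_rows", "payload": {"series": [[0.3, 0, 0.005, 0, 0, 0, 0], [0.3, 0, 0, 0, 0, 0, 0], [0.3, 0, 0, 0, 0, 0, 0]]}}

```text
time: 7.07
position: [0.505, 0.3094, 0.0367]
tool_rot: [0.386, -0.592, 0.592, -0.387]
ft_force: [-0.9, -1.3, 4.6]
grip_width: 0.0577
```

Request:
{"api": "play_rows", "payload": {"series": [[0.3, 0, 0.005, 0, 0, 0, 0], [0.3, 0, 0, 0, 0, 0, 0], [0.3, 0, 0, 0, 0, 0, 0]]}}

```text
time: 7.32
position: [0.505, 0.3094, 0.0367]
tool_rot: [0.386, -0.592, 0.592, -0.387]
ft_force: [-1.9, -1.4, 8.9]
grip_width: 0.0579
```

Contact. I release and rise.

Request:
{"api": "play_rows", "payload": {"series": [[0.7, 0, 0, 0, 0, 0, 0], [0.8, 0, 0, 0, 0, 0, 0], [0.9, 0, 0, 0, 0, 0, 0], [1, 0, 0, 0, 0, 0, 0], [1, 0, 0, 0, 0, 0, 0], [1, 0, 0, 0, 0, 0, 0], [1, 0, -0.05, 0, 0, 0, 0], [1, 0, -0.1, 0, 0, 0, 0], [1, 0, -0.25, 0, 0, 0, 0], [1, 0, -0.3, 0, 0, 0, 0], [1, 0, -0.35, 0, 0, 0, 0], [1, 0, -0.35, 0, 0, 0, 0]]}}

```text
time: 8.32
position: [0.5043, 0.3091, 0.1774]
tool_rot: [-0.387, 0.592, -0.592, 0.386]
ft_force: [1.7, 0.1, 0.1]
grip_width: 0.0871
```

```bash
python3 -c "
from h import *
goal(.5065,-.2435,.18,-.273)"
```

```text
t 8.32 pos [0.5043 0.3091 0.1774] grip 0.0871 F [1.71 0.15 0.07]
turn units [ 0.0001 -0.0448  0.0001] deg [ 0.02 -8.07  0.02] flip 0
world d [ 0.0022 -0.5526  0.0026]  shift units in current tool [ 5.051 -0.025  2.243]  in goal tool [ 5.316 -0.026  1.512]
```

Request:
{"api": "play_rows", "payload": {"series": [[1, 0, 0, 0, 0, -0.0224, 0], [1, 0, 0, 0, 0, -0.0224, 0], [1, 0.2, 0, 0.055, 0, 0, 0], [1, 0.332, 0, 0.095, 0, 0, 0], [1, 0.332, 0, 0.095, 0, 0, 0], [1, 0.332, 0, 0.095, 0, 0, 0], [1, 0.332, 0, 0.095, 0, 0, 0], [1, 0.332, 0, 0.095, 0, 0, 0], [1, 0.332, 0, 0.095, 0, 0, 0], [1, 0.332, 0, 0.095, 0, 0, 0], [1, 0.332, 0, 0.095, 0, 0, 0], [1, 0.332, 0, 0.095, 0, 0, 0]]}}

```text
time: 9.32
position: [0.5063, -0.0239, 0.1766]
tool_rot: [0.427, -0.563, 0.564, -0.428]
ft_force: [0.4, 0.2, 0.8]
grip_width: 0.0872
```

Request:
{"api": "play_rows", "payload": {"series": [[1, 0.332, 0, 0.095, 0, 0, 0], [1, 0.332, 0, 0.095, 0, 0, 0], [1, 0.332, 0, 0.095, 0, 0, 0], [1, 0.332, 0, 0.095, 0, 0, 0], [1, 0.332, 0, 0.095, 0, 0, 0], [1, 0.332, 0, 0.095, 0, 0, 0], [1, 0.124, 0, 0.03, 0, 0, 0], [1, 0, 0, 0, 0, 0, 0], [1, 0, 0, 0, 0, 0, 0]]}}

```text
time: 10.07
position: [0.5067, -0.242, 0.1758]
tool_rot: [-0.427, 0.564, -0.563, 0.427]
ft_force: [-0.4, 0.5, 0.0]
grip_width: 0.0867
```

Run:
```python
from h import *
goal(.5065,-.2435,.036,-.273)
T=eyes.camera('top')[:,:,::-1].copy();S=eyes.camera('scene')[:,:,::-1].copy()
cv2.imwrite('pics/t3.png',T);cv2.imwrite('pics/s3.png',S)
for n,J in(('top',T),('scene',S)):
    H=cv2.cvtColor(J,cv2.COLOR_BGR2HSV)
    m=cv2.morphologyEx(cv2.inRange(H,(125,20,195),(172,110,255)),cv2.MORPH_CLOSE,np.ones((9,9)))
    for c in blobs(m,80): print(n,cv2.boundingRect(c),np.round(rect(n,c,.052),4))
```

```text
t 10.07 pos [ 0.5067 -0.242   0.1758] grip 0.0867 F [-0.36  0.52  0.03]
turn units [ 0.0001 -0.0005 -0.0003] deg [ 0.02 -0.1  -0.05] flip 0
world d [-0.0002 -0.0015 -0.1398]  shift units in current tool [0.016 1.398 0.003]  in goal tool [0.015 1.398 0.002]
top (203, 202, 45, 38) [ 0.5047  0.3066 56.7729 94.3565 -0.416 ]
scene (201, 229, 29, 20) [ 0.5046 -0.2527 55.3808 71.5965 -0.2376]
scene (348, 152, 30, 14) [ 0.5072  0.3098 51.5583 91.7298 -0.4229]
```

View pics/s3.png

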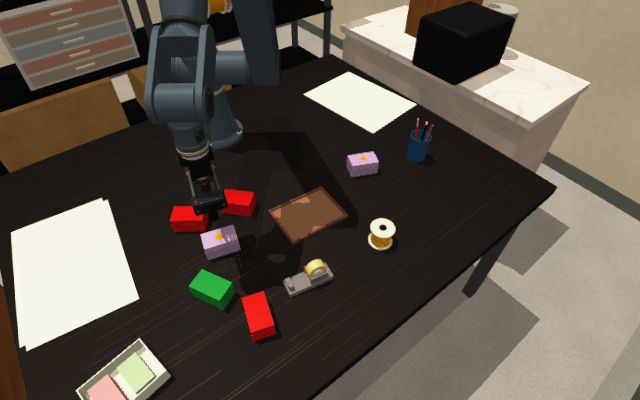

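The left box is back within about 1 mm and everything else is unchanged. The gripper stands over the right box; I go down.

Request:
{"api": "play_rows", "payload": {"series": [[1, 0.014, 0.2, 0, 0, 0, 0], [1, 0, 0.25, 0, 0, 0, 0], [1, 0, 0.25, 0, 0, 0, 0], [1, 0, 0.15, 0, 0, 0, 0], [1, 0, 0.1, 0, 0, 0, 0], [1, 0, 0.1, 0, 0, 0, 0], [1, 0, 0.1, 0, 0, 0, 0], [1, 0, 0.1, 0, 0, 0, 0], [1, 0, 0.1, 0, 0, 0, 0], [1, 0, 0.05, 0, 0, 0, 0], [1, 0, 0, 0, 0, 0, 0], [1, 0, 0, 0, 0, 0, 0]]}}

```text
time: 11.17
position: [0.5067, -0.2436, 0.0352]
tool_rot: [-0.427, 0.564, -0.563, 0.427]
ft_force: [-0.1, -0.2, 0.7]
grip_width: 0.0872
```

Request:
{"api": "play_rows", "payload": {"series": [[0.8, 0, 0, 0, 0, 0, 0], [0.75, 0, 0, 0, 0, 0, 0], [0.7, 0, 0, 0, 0, 0, 0], [0.6, 0, 0, 0, 0, 0, 0], [0.5, 0, 0, 0, 0, 0, 0], [0.4, 0, 0, 0, 0, 0, 0], [0.3, 0, 0, 0, 0, 0, 0], [0.3, 0, 0, 0, 0, 0, 0], [0.3, 0, 0, 0, 0, 0, 0], [0.3, 0, 0, 0, 0, 0, 0]], "grip_force": 45}}

```text
time: 12.0
position: [0.5067, -0.2435, 0.0357]
tool_rot: [-0.427, 0.563, -0.563, 0.427]
ft_force: [-0.8, 0.2, 3.1]
grip_width: 0.0577
```

Request:
{"api": "play_rows", "payload": {"series": [[0.3, 0, -0.03, 0, 0, 0, 0], [0.3, 0, -0.05, 0, 0, 0, 0], [0.3, 0, -0.1, 0, 0, 0, 0], [0.3, 0, -0.1, 0, 0, 0, 0], [0.3, 0, -0.1, 0, 0, 0, 0], [0.3, 0, -0.1, 0, 0, 0, 0], [0.3, 0, -0.1, 0, 0, 0, 0], [0.3, 0, -0.02, 0, 0, 0, 0], [0.3, 0, 0, 0, 0, 0, 0], [0.3, 0, 0, 0, 0, 0, 0], [0.3, 0, 0, 0, 0, 0, 0], [0.3, 0, 0, 0, 0, 0, 0]]}}

```text
time: 13.0
position: [0.5063, -0.2432, 0.0949]
tool_rot: [-0.427, 0.564, -0.563, 0.427]
ft_force: [0.5, 0.2, -4.6]
grip_width: 0.0575
```

```bash
python3 -c "
from h import *
F=[];
for i in range(4):
    im=eyes.camera('scene');o=robot.get_obs();F.append(o['ft_force'])
cv2.imwrite('pics/s4.png',cv2.cvtColor(im,cv2.COLOR_RGB2BGR)[130:330,120:440].repeat(2,0).repeat(2,1))
print(np.round(F,2),np.mean(F,0),o['position'],o['moment'],o['joint_torque'],o['grip_width'])
goal(.5605,.0295,.15,-.083)"
```

```text
[[ 0.73 -0.31 -4.12]
 [-0.22  0.37 -5.05]
 [-0.41  1.03 -3.87]
 [-0.04 -0.55 -4.22]] [ 0.01300416  0.13517248 -4.31458757] [ 0.50652085 -0.24340255  0.09504027] [-0.10328289  0.06998571  0.00641674] [ 5.16561064e-03 -4.42929411e+01 -1.24198034e+01  4.10486734e-02
  6.92936266e-02 -9.36753327e-05] 0.057471911093960555
t 13.2 pos [ 0.5065 -0.2434  0.095 ] grip 0.0575 F [-0.04 -0.55 -4.22]
turn units [ 0.0002 -0.0605 -0.0001] deg [  0.04 -10.89  -0.02] flip 0
world d [0.054  0.2729 0.055 ]  shift units in current tool [-2.774 -0.549 -0.217]  in goal tool [-2.764 -0.55   0.312]
```

View pics/s4.png

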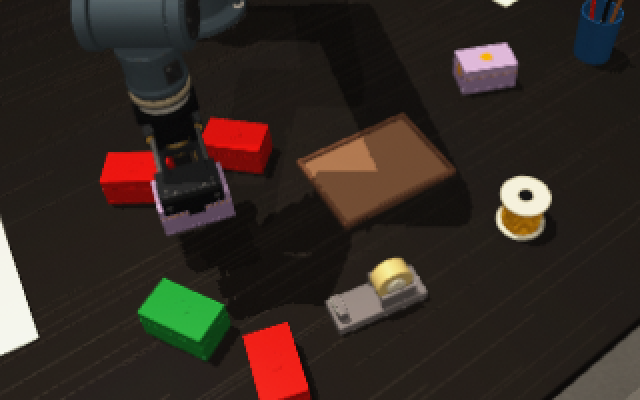

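The readings are 4.3 N against 2.1 N, so the right box is the heavier by about 220 g, and the lighter one is already back. I raise and turn, then carry it over the tray.

Request:
{"api": "play_rows", "payload": {"series": [[0.3, 0, -0.05, 0, 0, -0.008, 0], [0.3, 0, -0.08, 0, 0, -0.0105, 0], [0.3, 0, -0.08, 0, 0, -0.0105, 0], [0.3, 0, -0.08, 0, 0, -0.0105, 0], [0.3, 0, -0.08, 0, 0, -0.0105, 0], [0.3, 0, -0.04, 0, 0, -0.0105, 0], [0.3, -0.06, 0, 0.007, 0, 0, 0], [0.3, -0.12, 0, 0.014, 0, 0, 0], [0.3, -0.18, 0, 0.02, 0, 0, 0], [0.3, -0.2, 0, 0.023, 0, 0, 0], [0.3, -0.2, 0, 0.023, 0, 0, 0], [0.3, -0.2, 0, 0.023, 0, 0, 0]]}}

```text
time: 14.2
position: [0.5251, -0.1464, 0.1357]
tool_rot: [-0.479, 0.521, -0.52, 0.478]
ft_force: [-0.7, 1.1, -4.7]
grip_width: 0.0574
```

Request:
{"api": "play_rows", "payload": {"series": [[0.3, -0.2, 0, 0.023, 0, 0, 0], [0.3, -0.2, 0, 0.023, 0, 0, 0], [0.3, -0.2, 0, 0.023, 0, 0, 0], [0.3, -0.2, 0, 0.023, 0, 0, 0], [0.3, -0.2, 0, 0.023, 0, 0, 0], [0.3, -0.2, 0, 0.023, 0, 0, 0], [0.3, -0.2, 0, 0.023, 0, 0, 0], [0.3, -0.2, 0, 0.023, 0, 0, 0], [0.3, -0.15, 0, 0.017, 0, 0, 0], [0.3, -0.08, 0, 0.009, 0, 0, 0], [0.3, -0.04, 0, 0.005, 0, 0, 0], [0.3, 0, 0, 0, 0, 0, 0]]}}

```text
time: 15.2
position: [0.5621, 0.037, 0.136]
tool_rot: [-0.479, 0.52, -0.52, 0.479]
ft_force: [0.6, -0.1, -3.6]
grip_width: 0.0577
```

```bash
python3 -c "
from h import *
goal(.5605,.030,.136,-.083)"
```

```text
t 15.2 pos [0.5621 0.037  0.136 ] grip 0.0577 F [ 0.59 -0.06 -3.63]
turn units [ 0.0003  0.0004 -0.    ] deg [ 0.06  0.08 -0.  ] flip 0
world d [-0.0016 -0.007  -0.    ]  shift units in current tool [ 0.071  0.    -0.01 ]  in goal tool [ 0.071  0.    -0.01 ]
```

Request:
{"api": "play_rows", "payload": {"series": [[0.3, 0.03, 0, -0.005, 0, 0, 0], [0.3, 0.03, 0, -0.005, 0, 0, 0], [0.3, 0.01, 0, 0, 0, 0, 0], [0.3, 0, 0, 0, 0, 0, 0], [0.3, 0, 0, 0, 0, 0, 0], [0.3, 0, 0, 0, 0, 0, 0], [0.3, 0, 0, 0, 0, 0, 0], [0.3, 0, 0, 0, 0, 0, 0], [0.3, 0, 0, 0, 0, 0, 0], [0.3, 0, 0, 0, 0, 0, 0]]}}

```text
time: 16.03
position: [0.561, 0.029, 0.1365]
tool_rot: [0.479, -0.52, 0.52, -0.479]
ft_force: [-1.0, 0.5, -4.5]
grip_width: 0.0578
```

Run:
```python
from h import *
goal(.5605,.030,.136,-.083)
T=eyes.camera('top')[:,:,::-1].copy();S=eyes.camera('scene')[:,:,::-1].copy()
cv2.imwrite('pics/t5.png',T);cv2.imwrite('pics/s5.png',S)
cv2.imwrite('pics/c5.png',np.vstack([cv2.resize(J,None,fx=3,fy=3,interpolation=cv2.INTER_CUBIC) for J in (T[140:240,240:440],S[130:230,200:400])]))
for n,J in(('top',T),('scene',S)):
    H=cv2.cvtColor(J,cv2.COLOR_BGR2HSV)
    m=cv2.morphologyEx(cv2.inRange(H,(125,20,195),(172,110,255)),cv2.MORPH_CLOSE,np.ones((9,9)))
    for c in blobs(m,30): print(n,cv2.boundingRect(c),np.round(rect(n,c,.052),4))
print(robot.get_obs()['joint_velocities'].round(4))
```

```text
t 16.03 pos [0.561  0.029  0.1365] grip 0.0578 F [-1.    0.51 -4.52]
turn units [-0.      0.0001 -0.    ] deg [-0.    0.01 -0.  ] flip 0
world d [-0.0005  0.001  -0.0005]  shift units in current tool [-0.009  0.005 -0.006]  in goal tool [-0.009  0.005 -0.006]
top (203, 202, 23, 31) [ 0.512   0.3239 56.43   56.8711 -0.4026]
scene (289, 179, 17, 14) [4.75600e-01 5.26000e-02 2.82063e+01 6.01462e+01 1.54220e+00]
scene (359, 152, 19, 11) [ 0.5159  0.3293 50.4159 52.1117  1.2042]
[-0.0008  0.0011  0.0001 -0.0011  0.0013  0.0008]
```

View pics/c5.png

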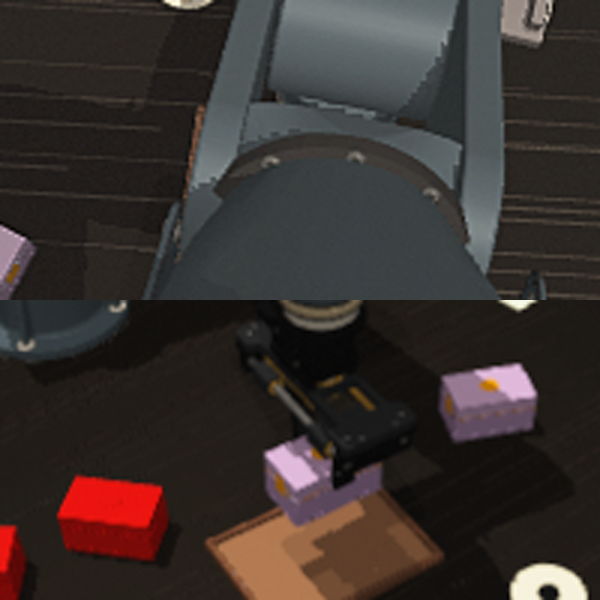

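View pics/s5.png

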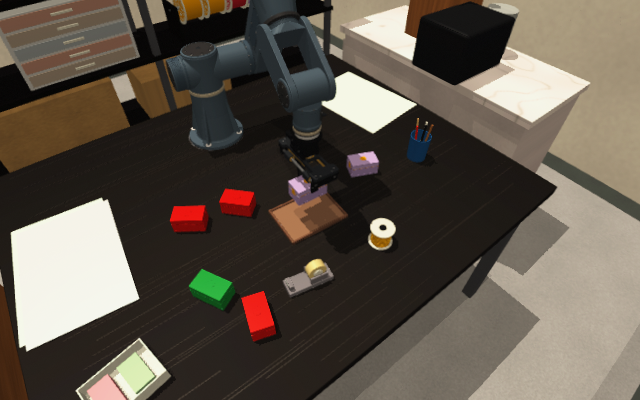

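Held over the tray, clear of it, and upright by eye. As one numeric check, I compare the predicted box corners with those seen in the scene picture.

Run:
```python
from h import *
o=robot.get_obs();R=Ro.from_quat(o['tool_rot']).as_matrix();z=R[:,2];p=o['position']
yaw=np.arctan2(z[1],z[0]);p_=eyes.camera_params('scene')
c,s=np.cos(yaw),np.sin(yaw)
P=[];
for zz in(.1005,.1525):
  for a,b in((.029,-.048),(.029,.048),(-.029,-.048),(-.029,.048)):
    P.append([p[0]+c*a-s*b,p[1]+s*a+c*b,zz])
uv=cv2.projectPoints(np.array(P),p_['rvec'],p_['tvec'],p_['K'],p_['D'])[0].reshape(-1,2)
print(uv.round(1))
J=cv2.imread('pics/s5.png')[165:225,270:350];J=cv2.resize(J,None,fx=8,fy=8,interpolation=cv2.INTER_CUBIC)
for u,v in uv: cv2.circle(J,(int((u-270+.5)*8),int((v-165+.5)*8)),4,(0,255,0),-1)
cv2.imwrite('pics/c6.png',J)
```

```text
[[297.7 205.6]
 [325.6 192.6]
 [287.5 193.3]
 [314.9 181.1]
 [297.1 192.9]
 [326.  179.8]
 [286.6 180.6]
 [314.9 168.3]]
```

View pics/c6.png

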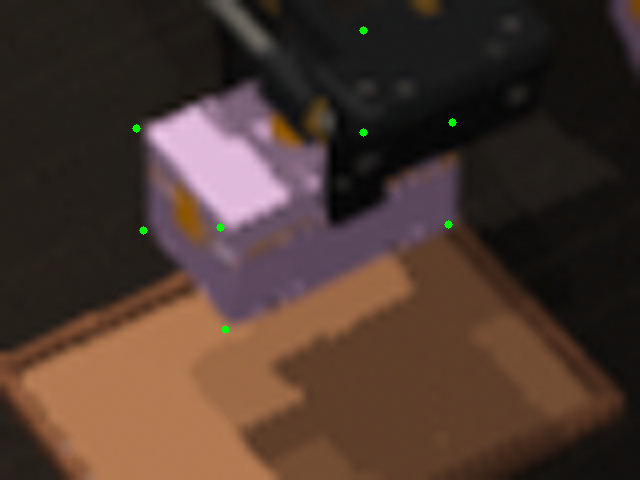

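The predicted corners agree within about 1–1.5 px, as a uniform shift that matches the calibration offset. The bottom edges are level and nothing has tilted or slipped. Handing in.

```bash
python3 -c "
from rig import ticket
print(ticket.hand_in())"
```

```text
the job is handed in; nothing more can be done
None
```

I weighed both boxes, put the lighter one back and handed the job in with the heavier one still held over the tray. It took about 16 s of the 64 s allowed.

- **Left box (y ≈ +0.31):** it read about 2.1 N, so it is the lighter one. I lowered it until the counter took the weight, then let go. The cameras put it about 1 mm from where it stood, at the same angle.
- **Right box (y ≈ −0.24):** it read about 4.3 N, so it is heavier by about 220 g.
- **Final hold:** the heavier box is gripped at 45 N and upright, with its underside about 100 mm above the counter (about 93 mm above the tray floor). The gripper is at (0.561, 0.029) against my estimate of (0.5605, 0.030) for the tray's middle. Its long side lines up with the tray's to well under a degree by that estimate, and the joints are at rest.

**Checks that disagreed:**
- The two cameras differ by about 3–5 mm on absolute positions. They agree on the box-to-tray offset to about 3.5 mm and on the turn between them to about 0.6°.
- At the end the arm hid the tray and the held box from the top camera, so the last check used the scene camera only. The box's predicted corners matched that picture to about 1–1.5 px.
- Nothing else on the counter looked moved in the last picture.

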